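# Pry open the battery cover of a thermometer readout

## Task

With the orange-handled pry tool, feel for the notch in the yellow strip, put the blade through it under the white battery cover's lip and lever the cover up; then swing the cover right back past upright so that it stays open. Lay the pry tool back across its rest, flat and lined up as it was, and leave the sleeves, the bottle and the screwdriver where they are.

Things in the scene. Friction and masses are not known exactly. Their poses are not given: they have to be found in the camera images.
- readout: Green bench thermometer readout, fixed, 170 (x) x 224 (y) x 70 (z) mm; origin at the centre of its underside, its front faces -x. White cover, 110 x 110 x 4 mm, flush in its top: in this frame underside z = 65, x -73 to +37, y -55 to +55. Under the cover, behind the sill, is a battery bay with cells up to z = 54. Nothing stands in front of the readout
- sill (a point): Front edge, at mid-width, of the black sill under the cover's lip (readout frame x -85, y 0, z 56 mm; the sill is level and runs back to x -60). 9 mm are free between the sill and the cover's underside. The sill's front edge is the pivot for levering
- strip_face (a point): Middle of the top front edge of the span in which the yellow strip slides (readout frame x -85, y 0, z 70 mm). The strip stands on the sill, x -85 to -75, z 56 to 70, and closes off the cover's lip except for one notch, a gap 26 mm wide, open at the top. It has been slid sideways, unmeasured: the notch's middle lies anywhere from y -28 to +28; see it from above or feel with the blade
- cover (a joint): Angle of the white cover on its hinge at the back, rad: 0 shut, 1.57 upright, stop at 1.95. The hinge is stiff (about 2 N at the lip) and the cover stays where it is left
- cover_hinge (a point): Point on the hinge axis, mid-width (readout frame x +37, z 67 mm); the axis is the readout's y
- cover_lip (a point): Middle of the cover's free front edge (mid-thickness), 110 mm from the hinge
- pry: Loose pry tool, 70 g, lying level on the rest. Orange handle 110 (x) x 22 (y) x 16 (z) mm, origin at the centre of the handle's underside; a steel blade 14 mm wide and 2.5 mm thick runs from the handle's +x end to x = +110, at z = 8 (mid-thickness of the handle)
- pry_grip (a point): Centre of the pry tool's handle (8 mm above its underside)
- pry_tip (a point): Middle of the blade's end, 110 mm ahead (+x) of the handle's centre
- rest: Fixed tool rest: a grey plate 130 (x) x 90 (y) x 6 mm with two black crossbars (14 mm thick, at x = -42 and x = +42, tops 30 mm above the bench) and 8 mm upstands at the ends of the bars (74 mm apart in y). The tool lies along its x across both bars, handle centre over the origin; fingers fit down between the bars. Origin at the centre of its underside
- tray: Fixed open blue tray 150 x 110 x 22 mm that holds the two sleeves; origin at the centre of its underside. Tray and rest may change sides
- sleeve_a: Loose aluminium sleeve standing in the tray, 26 mm across, 56 mm high; leave alone
- sleeve_b: Loose brass sleeve standing in the tray, 26 mm across, 56 mm high; leave alone
- bottle: Loose white bottle with red cap, 52 mm across, 110 mm high, standing to one side of the readout; leave alone
- driver: Loose red-handled screwdriver, 150 mm long, lying to one side of the readout; leave alone
Not all that is in view belongs to the job. Several things have the shape of the pry; the one meant has the colours described above.

How it is judged:
By the outcome, as a careful person would: the job done as asked, in the order asked, and still so for the second after the job is handed in, with the robot touching nothing.
It also fails if it takes over 67 s, if anything falls off the work surface, if the arm or the gripper's body presses on something with over 40 N, if the wrist force passes 120 N, or if a joint passes its speed limit or range.

## Robot

A 6-joint arm with a two-finger parallel gripper is mounted at the origin on the work surface. World frame = base frame: x ahead of the robot, y to its left, z up, the work surface at z = 0. Lengths are in mm, angles in degrees, forces in N, time in s.
With the tool pointing down it reaches from about 350 to 975 mm from the base axis. Payload 4.9 kg.
Tool frame: the origin (TCP) lies at the very end of the fingers, on their centre line; the grasp point (between the pads) lies manip.grip_depth behind it (manip.grip_depth is the distance from the TCP to the grasp point, in mm); z points along the fingers, y is the line along which they close (so a half turn about z gives the same grasp; the last joint's range is limited). The gripper opens to 85 mm and grips with 20 to 120 N. Pads are 22 mm wide; open, the fingers measure 114 mm over their backs; the gripper's body (76 mm by 85 mm) begins 54 mm behind the grasp point. The pads swing forward as they close: fully open they stand 13 mm farther back than shut.
Start: joints at [-82.162, 3.019, 92.412, -0, 84.569, -6.818], TCP at [158.133, -604.645, 231.304] pointing down, gripper open.
Joint ranges: [-172.51, 172.51], [-57.92, 126.97], [3.15, 148.05], [-58.71, 238.71], [5.1, 150.11], [-179.66, 179.66]. Speed limits (degrees/s): [147.25, 147.25, 180, 180, 180, 180].

## Interface

Orientations are given as [roll, pitch, yaw] about the fixed x, y, z axes, in that order (R = Rz(yaw) Ry(pitch) Rx(roll)).
In Python, from plant import monitor, snapshot, workorder, manip gives the robot as it stands.
- The arm moves only by the tool jog_arm, never from a script. Its argument "increments" is a list of rows, each an object with "offset": the shift along the world's x, y, z in m, a list of three; "spin": the turn about the world's z in degrees; "fingers": the opening, from -1 (shut) to 1 (fully open). A call has 1 to 10 rows; each row is the pose to reach, as a shift and turn from the pose commanded when the call began; what a row does not reach only later rows make up. A row lasts 1/12 s, in which the tool goes at most 41.7 mm and 7.16 degrees, less where a joint would pass 70% of its speed; a pose out of reach is approached as far as the arm can. A call with a gripper value outside its range is refused whole. The fingers move at their own pace and stop on an object; the grip force is fixed at half the most. Time passes only in rows, so rows that repeat a pose let the fingers close. It gives the time, the measured TCP pose, the force, the opening and the grip force at its end, in the units of the state.
- monitor.observe(): the state, without advancing time (a new reading comes with each control period).
- snapshot(name): name is "scene" or "side" or "wrist"; returns a dict with "pixels" (420x560x3 uint8, blue, green, red), "fov_y" (degrees; the focal length in pixels is half the picture's height over the tangent of half this angle, whatever the lens; pixels are square), "cx", "cy" (the principal point, pixels), "eye" and "attitude" of the camera in the world; the wrist camera has in their place "mount" (4x4, takes a point from camera to tool coordinates, whose origin is the TCP and whose axes are the flange's). Camera axes: x right, y down, z forward; pixel columns grow to the right and rows downward; lengths in mm; the calibration is good to about 2 mm. The wrist camera is an equidistant fisheye: a pixel r from the principal point sees the ray r / f radians off the axis. A picture is of the moment at which its call begins: read the wrist's pose just before it. There is no depth.
- workorder.sign_off(): hands the job in; it is judged then, once.
The state is a dict: "t": time; "qpos": joint angles; "joint_velocities": joint speeds; "joint_torque": joint torques, N m; "eef_pos": TCP position; "orientation": TCP orientation; "force": force on the tool from outside, world axes, zero at the start; "ft_torque": the same for the moment, N m; "gripper_width": finger opening in mm; "grip_force": force on a finger pad.
Only numpy, scipy, OpenCV 4.12 (cv2) and the standard library are available. Lean on these libraries where they do the work, as an engineer would, in place of code of your own. Each camera call takes 0.05 s, during which the arm holds its last target. There are 200 camera calls.

## Working session

There is one attempt and no reset: what is moved stays moved. The work goes in short steps, Python scripts to look and compute and a tool call to move; the robot and the scene stay as the last step left them, time stands still between calls to the robot, and variables do not carry over. Pictures are saved under pics/ and viewed, at most 10 in all, crops included, and the job is handed in when it is done.

Besides the shell and the picture viewer there is one more tool, called after ">>>" by a JSON object that holds its "op" and its "data", one argument or row to a line. jog_arm: Moves the arm, as the interface text tells. Its arguments: {"type":"object","properties":{"increments":{"type":"array","items":{"type":"object","properties":{"offset":{"type":"array","items":{"type":"number"}},"spin":{"type":"number"},"fingers":{"type":"number"}}}}},"required":["increments"]}

```bash
ls; mkdir -p pics; python3 - <<'E'
from plant import monitor, snapshot, manip
import cv2
print(monitor.observe()); print(manip.grip_depth)
for n in("scene","side","wrist"):
    s=snapshot(n); cv2.imwrite(f"pics/{n}0.png",s["pixels"]); print({k:v for k,v in s.items() if k!="pixels"})
import numpy as np
a=cv2.imread("pics/scene0.png");b=cv2.imread("pics/side0.png")
cv2.imwrite("pics/both.png",cv2.resize(np.vstack([a,b]),None,fx=.71,fy=.71))
E
```

```text
pics
{'t': 0.0, 'qpos': array([-8.21615989e+01,  3.05569131e+00,  9.24914690e+01,  1.30601220e-03,
        8.45710730e+01, -6.81860284e+00]), 'joint_velocities': array([ 0.15619657,  0.0935256 , -0.08775555,  0.03485139,  0.05955927,
        0.02574465]), 'joint_torque': array([-1.07161781e-03, -3.93685412e+01, -3.70177603e+01, -1.82365479e-04,
        7.17422459e-03, -8.19552554e-06]), 'eef_pos': array([ 158.06099327, -604.03354677,  230.08649887]), 'orientation': array([-1.79882757e+02, -1.53281012e-02,  1.46568633e+01]), 'force': array([-0.46483989,  0.1708525 ,  0.24878737]), 'ft_torque': array([ 0.02068261, -0.02999054,  0.06186056]), 'grip_force': 0.0, 'gripper_width': 85.40546016194993}
18.700000000000003
{'fov_y': 48.16486772247944, 'cx': 275.9351103768565, 'cy': 210.3639675108189, 'eye': array([1107.16100083, -318.56854071,  757.80508543]), 'attitude': array([-136.41870615,   -0.94288394,   61.75370271])}
{'fov_y': 45.80049196759517, 'cx': 282.15881421345455, 'cy': 210.29679677146467, 'eye': array([-25.89656656, 723.27594247, 723.70961781]), 'attitude': array([-124.43375869,    0.49466975, -142.22155252])}
{'fov_y': 65.70646984690485, 'cx': 283.8545942790434, 'cy': 207.64624739819553, 'mount': array([[ 1.93795214e-04, -9.59662659e-01, -2.81153950e-01,
         7.21435108e+01],
       [ 9.99999813e-01,  2.28105068e-05,  6.11425828e-04,
        -1.77507866e-01],
       [-5.80349271e-04, -2.81154016e-01,  9.59662484e-01,
        -1.42979149e+02],
       [ 0.00000000e+00,  0.00000000e+00,  0.00000000e+00,
         1.00000000e+00]])}
```

View pics/scene0.png

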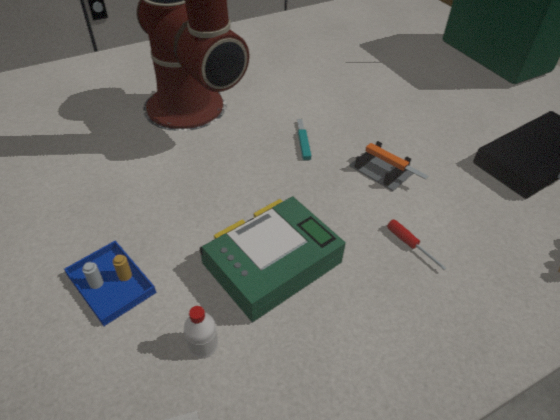

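View pics/side0.png

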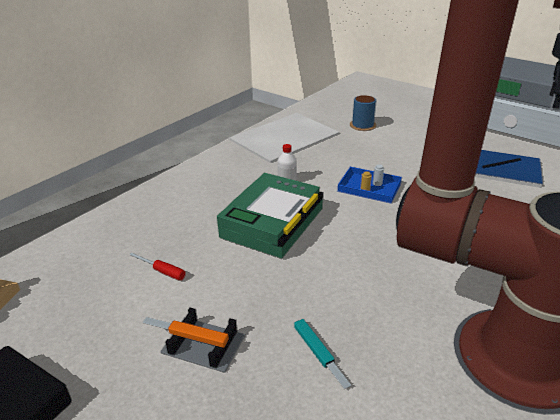

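Two candidates have the pry's shape. The scene view shows an orange-handled tool lying on the rest at (388,157) and a teal one loose on the bench at (304,140). The orange one fits the description. The red screwdriver is at (405,235), and the readout's yellow strip, at about (250,218), faces the robot with a dark gap near its middle. The side view agrees: orange (198,333), teal (318,345), notch about (293,225).

```bash
cat > h.py <<'E'
import cv2, numpy as np
from scipy.spatial.transform import Rotation as R
def rot(a): return R.from_euler('xyz',a,degrees=True).as_matrix()
def ray(s,uv,st=None):
    """eye, unit rays for Nx2 pixels"""
    uv=np.atleast_2d(np.asarray(uv,float)); f=210/np.tan(np.radians(s['fov_y']/2))
    d=(uv-[s['cx'],s['cy']])/f
    if 'mount' in s:
        r=np.linalg.norm(d,axis=1,keepdims=True)+1e-12
        d=np.c_[d/r*np.sin(r),np.cos(r)]
        T=rot(st['orientation']); M=s['mount']
        return st['eef_pos']+T@M[:3,3], d@(T@M[:3,:3]).T
    d=np.c_[d,np.ones(len(d))]
    return s['eye'], d@rot(s['attitude']).T
def plane(s,uv,z,st=None):
    e,d=ray(s,uv,st); return e+d*((z-e[2])/d[:,2:3])
def mask(img,lo,hi,roi=None):
    m=cv2.inRange(cv2.cvtColor(img,cv2.COLOR_BGR2HSV),np.array(lo),np.array(hi))
    if roi:
        k=np.zeros_like(m); x0,y0,x1,y1=roi; k[y0:y1,x0:x1]=255; m&=k
    return m
def big(m,n=1):
    c=cv2.findContours(m,cv2.RETR_EXTERNAL,cv2.CHAIN_APPROX_NONE)[0]
    return sorted(c,key=cv2.contourArea)[::-1][:n]
E
cat > m1.py <<'E'
from h import *; from plant import snapshot
np.set_printoptions(precision=1,suppress=True)
for n,ro,rc,ry in(("scene",(350,130,420,175),(210,200,320,280),(205,190,295,245)),("side",(150,310,240,355),(235,180,320,225),(270,185,330,250))):
    s=snapshot(n);im=s['pixels']
    c=big(mask(im,(5,170,90),(17,255,255),ro))[0]
    print(n,'orange px',cv2.minAreaRect(c))
    P=plane(s,c[:,0],40)[:,:2].astype(np.float32); print('  world',cv2.minAreaRect(P))
    c=big(mask(im,(0,0,150),(180,60,255),rc))[0]
    P=plane(s,c[:,0],69)[:,:2].astype(np.float32); r=cv2.minAreaRect(P); print('cover',r,cv2.boxPoints(r).tolist())
    for c in big(mask(im,(20,130,80),(35,255,255),ry),3):
        P=plane(s,c[:,0],70)[:,:2].astype(np.float32); r=cv2.minAreaRect(P); print('yellow',cv2.contourArea(c),r)
E
python3 m1.py
```

```text
scene orange px ((387.28350830078125, 155.3882598876953), (42.88311767578125, 7.252291202545166), 27.299570083618164)
  world ((470.85076904296875, 336.5562438964844), (104.53380584716797, 25.541641235351562), 19.556848526000977)
cover ((587.4443359375, -48.09345626831055), (106.0361099243164, 107.0267105102539), 10.059462547302246) [[525.8941650390625, -4.663430213928223], [544.5885009765625, -110.0448226928711], [648.9945068359375, -91.52348327636719], [630.3001708984375, 13.85791015625]]
yellow 88.0 ((536.8939208984375, -103.09635925292969), (9.00350570678711, 66.5201416015625), 9.84912395477295)
yellow 74.5 ((520.1777954101562, -9.800506591796875), (9.070656776428223, 66.22064208984375), 10.910395622253418)
side orange px ((198.06546020507812, 333.24542236328125), (59.41012191772461, 14.3890380859375), 14.42077350616455)
  world ((472.2821960449219, 337.1488037109375), (113.50653839111328, 31.495437622070312), 19.83357810974121)
cover ((589.712646484375, -46.02629089355469), (112.13518524169922, 110.4529037475586), 10.204483985900879) [[524.7479248046875, -1.6064577102661133], [544.31591796875, -110.31219482421875], [654.6773681640625, -90.44612121582031], [635.109375, 18.259613037109375]]
yellow 135.5 ((514.0250244140625, -1.0895195007324219), (18.152280807495117, 85.70738983154297), 9.396245002746582)
yellow 115.0 ((530.87744140625, -93.83523559570312), (17.47694206237793, 87.22657012939453), 10.877092361450195)
```

```bash
python3 - <<'E'
import cv2,numpy as np
a=cv2.imread("pics/scene0.png");b=cv2.imread("pics/side0.png")
k=lambda i,x,y:cv2.resize(i[y:y+110,x:x+150],(600,440),interpolation=2)
c=np.vstack([np.hstack([k(a,290,115),k(a,195,190)]),np.hstack([k(b,130,300),k(b,210,170)])])
cv2.imwrite("pics/c1.png",cv2.resize(c,(800,586),interpolation=3))
E
```

```text
(no output)
```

View pics/c1.png

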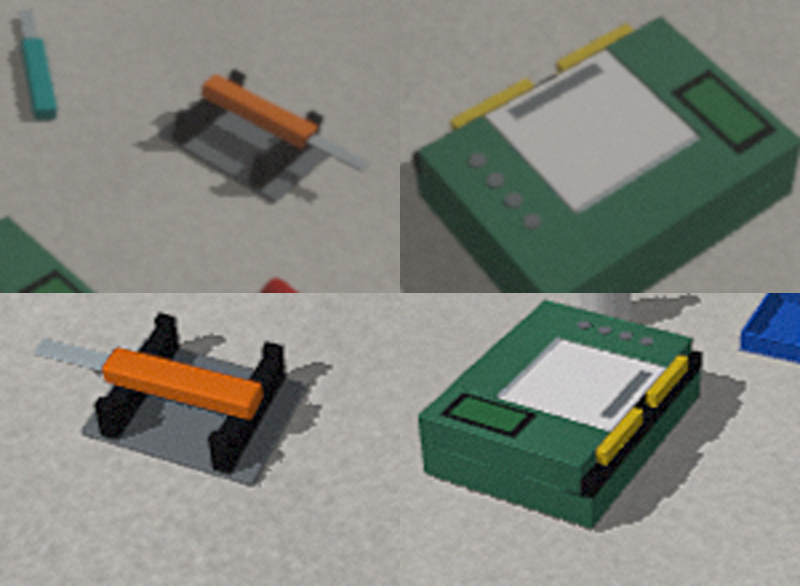

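The orange tool on the rest, with its blade pointing away from the robot, is confirmed as the pry. Both views put its handle at about (471,337) with yaw 19.7°. The readout yaw is 10.1°, and the cover measures 106–112 mm against 110 nominal. Next is an overhead look at the strip on the way to the pry.

>>> {"op": "jog_arm", "data": {
  "increments": [
    {"offset": [0.15,0.27,0.07],"fingers": 1},
    {"offset": [0.3,0.54,0.07],"fingers": 1},
    {"offset": [0.3,0.54,0.07],"fingers": 1},
    {"offset": [0.3,0.54,0.07],"fingers": 1},
    {"offset": [0.3,0.54,0.07],"fingers": 1},
    {"offset": [0.3,0.54,0.07],"fingers": 1},
    {"offset": [0.3,0.54,0.07],"fingers": 1},
    {"offset": [0.3,0.54,0.07],"fingers": 1},
    {"offset": [0.3,0.54,0.07],"fingers": 1},
    {"offset": [0.3,0.54,0.07],"fingers": 1}
  ]
}}

```text
schema error: expected keys offset, spin, fingers
```

>>> {"op": "jog_arm", "data": {
  "increments": [
    {"offset": [0.15,0.27,0.07],"spin": 0,"fingers": 1},
    {"offset": [0.3,0.54,0.07],"spin": 0,"fingers": 1},
    {"offset": [0.3,0.54,0.07],"spin": 0,"fingers": 1},
    {"offset": [0.3,0.54,0.07],"spin": 0,"fingers": 1},
    {"offset": [0.3,0.54,0.07],"spin": 0,"fingers": 1},
    {"offset": [0.3,0.54,0.07],"spin": 0,"fingers": 1},
    {"offset": [0.3,0.54,0.07],"spin": 0,"fingers": 1},
    {"offset": [0.3,0.54,0.07],"spin": 0,"fingers": 1},
    {"offset": [0.3,0.54,0.07],"spin": 0,"fingers": 1},
    {"offset": [0.3,0.54,0.07],"spin": 0,"fingers": 1}
  ]
}}

```text
t: 1.08
eef_pos: [359.4, -241.2, 280.1]
orientation: [180.0, -0.0, 14.6]
force: [1.2, -0.4, -0.4]
gripper_width: 85.6
grip_force: 0.0
```

>>> {"op": "jog_arm", "data": {
  "increments": [
    {"offset": [0.095,0.18,0.02],"spin": -4.5,"fingers": 1},
    {"offset": [0.095,0.18,0.02],"spin": -4.5,"fingers": 1},
    {"offset": [0.095,0.18,0.02],"spin": -4.5,"fingers": 1},
    {"offset": [0.095,0.18,0.02],"spin": -4.5,"fingers": 1},
    {"offset": [0.095,0.18,0.02],"spin": -4.5,"fingers": 1},
    {"offset": [0.095,0.18,0.02],"spin": -4.5,"fingers": 1},
    {"offset": [0.095,0.18,0.02],"spin": -4.5,"fingers": 1},
    {"offset": [0.095,0.18,0.02],"spin": -4.5,"fingers": 1}
  ]
}}

```text
t: 1.75
eef_pos: [453.8, -63.2, 299.5]
orientation: [180.0, 0.0, 10.2]
force: [0.0, 1.0, 0.3]
gripper_width: 85.8
grip_force: 0.0
```

```bash
python3 - <<'E'
from h import *; from plant import snapshot, monitor
st=monitor.observe(); s=snapshot('wrist'); print(st['eef_pos'],st['orientation'],st['force'])
cv2.imwrite('pics/w1.png',s['pixels']); import pickle; pickle.dump((st,s),open('w1.pkl','wb'))
E
```

```text
[453.77054303 -63.22480647 299.54626165] [1.79983673e+02 3.93688427e-02 1.01838764e+01] [0.04203735 1.04912311 0.33747962]
```

View pics/w1.png

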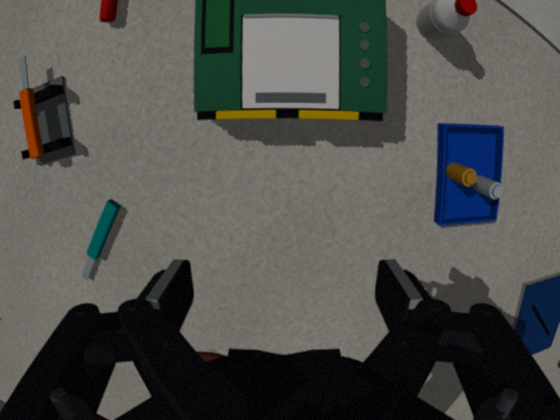

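The wrist view shows the readout nearly square on, with yellow pieces at px x 216–276 and 299–359 and the dark notch at (288,115). The orange pry is on its rest at (33,122).

```bash
python3 - <<'E'
from h import *; import pickle
np.set_printoptions(precision=1,suppress=True)
st,s=pickle.load(open('w1.pkl','rb')); im=s['pixels']
c=big(mask(im,(0,0,120),(180,60,255),(236,8,346,118)))[0]
P=plane(s,c[:,0],69,st)[:,:2].astype(np.float32); r=cv2.minAreaRect(P); print('cover',r)
a=np.radians(r[2]%90 if r[2]%90<45 else r[2]%90-90); ex=np.array([np.cos(a),np.sin(a)]); ey=np.array([-ex[1],ex[0]])
O=np.array(r[0])+18*ex; print('yaw',np.degrees(a),'O',O)
for c in big(mask(im,(20,120,60),(35,255,255),(205,100,370,125)),2):
    P=plane(s,c[:,0],70,st)[:,:2]; q=P-O; x=q@ex;y=q@ey; print('yellow x',x.min(),x.max(),'y',y.min(),y.max(),cv2.boundingRect(c))
c=big(mask(im,(5,170,60),(17,255,255),(10,70,60,170)))[0]
P=plane(s,c[:,0],40,st)[:,:2].astype(np.float32); print('orange',cv2.minAreaRect(P))
g=big(mask(im,(55,60,30),(90,255,120),(190,0,390,120)))[0]
P=plane(s,g[:,0],70,st)[:,:2]; q=P-O; print('green y',(q@ey).min(),(q@ey).max(),(q@ex).min())
E
```

```text
cover ((587.3681640625, -46.81572723388672), (106.41527557373047, 108.5077896118164), 9.913679122924805)
yaw 9.913679122924805 O [605.1 -43.7]
yellow x -84.34745197244963 -73.59630600341684 y 17.126646670952873 84.95009898306539 (216, 109, 60, 11)
yellow x -84.19698905371966 -73.61298992302383 y -78.20831774145078 -8.856601022949388 (298, 110, 61, 11)
orange ((471.6122741699219, 340.4964904785156), (110.54713439941406, 25.465518951416016), 20.31391716003418)
green y -111.74471001791123 111.39985809679997 -74.2716862718453
```

>>> {"op": "jog_arm", "data": {
  "increments": [
    {"offset": [0.027,0.403,-0.12],"spin": 9.7,"fingers": 1},
    {"offset": [0.027,0.403,-0.12],"spin": 9.7,"fingers": 1},
    {"offset": [0.027,0.403,-0.12],"spin": 9.7,"fingers": 1},
    {"offset": [0.027,0.403,-0.12],"spin": 9.7,"fingers": 1},
    {"offset": [0.027,0.403,-0.12],"spin": 9.7,"fingers": 1},
    {"offset": [0.027,0.403,-0.12],"spin": 9.7,"fingers": 1},
    {"offset": [0.027,0.403,-0.12],"spin": 9.7,"fingers": 1},
    {"offset": [0.027,0.403,-0.12],"spin": 9.7,"fingers": 1},
    {"offset": [0.027,0.403,-0.12],"spin": 9.7,"fingers": 1},
    {"offset": [0.027,0.403,-0.12],"spin": 9.7,"fingers": 1}
  ]
}}

```text
t: 2.63
eef_pos: [481.4, 335.4, 180.4]
orientation: [180.0, -0.0, 19.7]
force: [0.6, -0.2, 0.4]
gripper_width: 85.4
grip_force: 0.0
```

>>> {"op": "jog_arm", "data": {
  "increments": [
    {"offset": [0,0,0],"spin": 0,"fingers": 1}
  ]
}}

```text
t: 2.72
eef_pos: [479.6, 338.1, 177.1]
orientation: [-179.9, 0.3, 20.0]
force: [-1.0, -0.2, 0.4]
gripper_width: 85.5
grip_force: 0.0
```

```bash
cat > m2.py <<'E'
from h import *; from plant import snapshot, monitor
np.set_printoptions(precision=1,suppress=True)
st=monitor.observe(); s=snapshot('wrist'); im=s['pixels']; print(st['eef_pos'],st['orientation'])
cv2.imwrite('pics/w2.png',im)
c=big(mask(im,(3,150,50),(19,255,255)))[0]; print(cv2.boundingRect(c),cv2.minAreaRect(c))
for z in (46,38): print(z,cv2.minAreaRect(plane(s,c[:,0],z,st)[:,:2].astype(np.float32)))
E
python3 m2.py
```

```text
[479.6 338.1 177.1] [-179.9    0.3   20. ]
(271, 143, 27, 118) ((284.0, 201.5), (117.0, 26.0), 90.0)
46 ((473.8681335449219, 336.2546691894531), (107.75804138183594, 22.534122467041016), 19.35759162902832)
38 ((471.69732666015625, 335.47576904296875), (110.90821075439453, 23.1928768157959), 19.357589721679688)
```

View pics/w2.png

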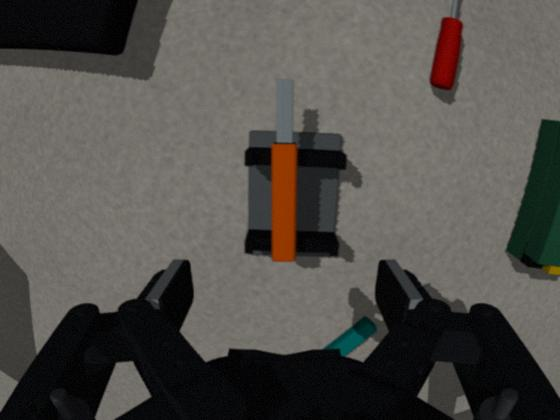

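The pry lies on both bars with its handle spanning px (271–298, 143–261). Its centre is (472.5,336), and the size 108–111 × 22.5 mm matches. I'll grip 15 mm forward of the handle centre.

>>> {"op": "jog_arm", "data": {
  "increments": [
    {"offset": [0.007,0.003,-0.04],"spin": 0,"fingers": 1},
    {"offset": [0.007,0.003,-0.08],"spin": 0,"fingers": 1},
    {"offset": [0.007,0.003,-0.1],"spin": 0,"fingers": 1},
    {"offset": [0.007,0.003,-0.11],"spin": 0,"fingers": 1},
    {"offset": [0.007,0.003,-0.11],"spin": 0,"fingers": 1},
    {"offset": [0.007,0.003,-0.11],"spin": 0,"fingers": 1}
  ]
}}

```text
t: 3.27
eef_pos: [488.8, 337.3, 72.2]
orientation: [180.0, -0.1, 19.7]
force: [0.7, 0.6, -0.4]
gripper_width: 85.4
grip_force: 0.0
```

```bash
python3 m2.py
```

```text
[488.8 337.3  72.2] [180.   -0.1  19.7]
(254, 174, 42, 167) ((274.5, 256.9999694824219), (40.99999237060547, 165.99996948242188), -0.0)
46 ((474.4932556152344, 337.3658752441406), (109.24972534179688, 22.00264549255371), 19.81653594970703)
38 ((470.6163024902344, 336.212158203125), (114.41313934326172, 23.042539596557617), 19.816614151000977)
```

>>> {"op": "jog_arm", "data": {
  "increments": [
    {"offset": [-0.001,0.0045,-0.02],"spin": 0,"fingers": 1},
    {"offset": [-0.001,0.0045,-0.04],"spin": 0,"fingers": 1},
    {"offset": [-0.001,0.0045,-0.052],"spin": 0,"fingers": 1},
    {"offset": [-0.001,0.0045,-0.052],"spin": 0,"fingers": 1},
    {"offset": [-0.001,0.0045,-0.052],"spin": 0,"fingers": 1}
  ]
}}

```text
t: 3.73
eef_pos: [487.2, 342.9, 20.0]
orientation: [-180.0, -0.0, 19.8]
force: [-0.1, 0.6, 0.8]
gripper_width: 85.1
grip_force: 0.0
```

>>> {"op": "jog_arm", "data": {
  "increments": [
    {"offset": [0,0,0],"spin": 0,"fingers": -1},
    {"offset": [0,0,0],"spin": 0,"fingers": -1},
    {"offset": [0,0,0],"spin": 0,"fingers": -1},
    {"offset": [0,0,0],"spin": 0,"fingers": -1},
    {"offset": [0,0,0],"spin": 0,"fingers": -1},
    {"offset": [0,0,0],"spin": 0,"fingers": -1},
    {"offset": [0,0,0],"spin": 0,"fingers": -1},
    {"offset": [0,0,0],"spin": 0,"fingers": -1},
    {"offset": [0,0,0],"spin": 0,"fingers": -1},
    {"offset": [0,0,0],"spin": 0,"fingers": -1}
  ]
}}

```text
t: 4.57
eef_pos: [487.2, 343.2, 19.8]
orientation: [-180.0, -0.1, 19.9]
force: [-0.6, -0.0, 4.9]
gripper_width: 21.0
grip_force: 59.3
```

>>> {"op": "jog_arm", "data": {
  "increments": [
    {"offset": [0,0,0.015],"spin": 0,"fingers": -1},
    {"offset": [0,0,0.03],"spin": 0,"fingers": -1},
    {"offset": [0,0,0.06],"spin": 0,"fingers": -1},
    {"offset": [0,0,0.1],"spin": 0,"fingers": -1},
    {"offset": [0,0,0.14],"spin": 0,"fingers": -1},
    {"offset": [0,0,0.18],"spin": 0,"fingers": -1},
    {"offset": [0,0,0.18],"spin": 0,"fingers": -1},
    {"offset": [0,0,0.18],"spin": 0,"fingers": -1}
  ]
}}

```text
t: 5.23
eef_pos: [488.1, 343.7, 202.4]
orientation: [-179.9, -0.3, 19.9]
force: [0.4, -0.5, -1.6]
gripper_width: 21.2
grip_force: 58.7
```

```bash
python3 - <<'E'
from h import *; from plant import snapshot, monitor; import pickle
st=monitor.observe(); s=snapshot('wrist'); sd=snapshot('side'); print(st['eef_pos'],st['orientation'],st['force'],st['gripper_width'])
pickle.dump((st,s,sd),open('w3.pkl','wb'))
cv2.imwrite('pics/w3.png',cv2.resize(np.hstack([s['pixels'],sd['pixels']]),None,fx=.71,fy=.71))
E
```

```text
[488.08856204 343.68096399 202.37456975] [-179.94858169   -0.33727928   19.8554526 ] [ 0.41338788 -0.48127585 -1.62087647] 21.15426802775372
```

View pics/w3.png

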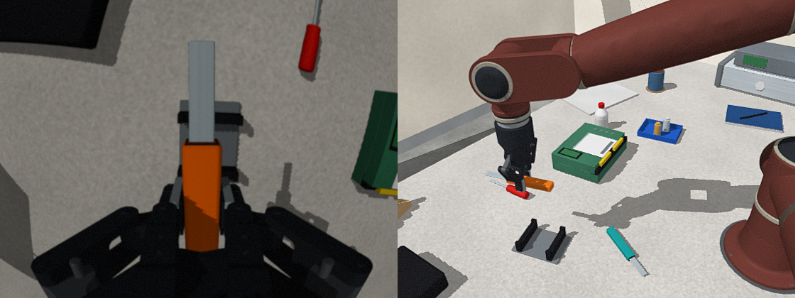

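The pry is held: in the wrist view the blade tip is at about (283,58) and the handle front at about (284,201) in full pixels. In the side view the tool is level in the gripper and the rest is empty.

```bash
python3 - <<'E'
from h import *; import pickle
np.set_printoptions(precision=1,suppress=True)
st,s,sd=pickle.load(open('w3.pkl','rb'))
im=s['pixels']; hsv=cv2.cvtColor(im,cv2.COLOR_BGR2HSV)
for v in (55,60,66,80,120,170,190): 
    row=im[v,250:320].astype(int).sum(1); print(v,[int(x) for x in row[8:62:3]])
T=rot(st['orientation'])
def tool(uv,dz): return (plane(s,uv,st['eef_pos'][2]+dz,st)-st['eef_pos'])@T
print('tip',tool([[265,58],[302,58],[283,58]],20))
print('handle front edge',tool([[258,203],[311,203]],26.7))
# side view: blade tip and orange ends
si=sd['pixels']; c=big(mask(si,(3,150,80),(19,255,255),(120,200,250,290)),1)[0]; print(cv2.boundingRect(c))
cv2.imwrite('pics/s3.png',cv2.resize(si[230:290,110:230],None,fx=6,fy=6,interpolation=2))
E
```

```text
55 [347, 359, 373, 384, 374, 369, 355, 375, 375, 360, 371, 390, 392, 391, 389, 388, 364, 358]
60 [365, 361, 346, 351, 347, 351, 354, 342, 340, 356, 343, 344, 338, 341, 316, 344, 383, 383]
66 [373, 369, 352, 338, 356, 357, 360, 332, 336, 349, 347, 341, 348, 341, 326, 346, 356, 379]
80 [363, 369, 364, 333, 350, 351, 351, 339, 345, 352, 351, 341, 337, 335, 328, 330, 367, 372]
120 [379, 382, 361, 332, 339, 349, 346, 345, 342, 344, 344, 344, 345, 335, 321, 338, 384, 405]
170 [23, 19, 20, 319, 332, 344, 351, 331, 334, 341, 349, 337, 338, 328, 295, 45, 35, 30]
190 [202, 206, 192, 323, 339, 334, 348, 332, 330, 337, 345, 322, 341, 333, 282, 195, 208, 203]
tip [[ 94.1  -7.1 -19.4]
 [ 94.1   6.7 -19.5]
 [ 94.   -0.4 -19.4]]
handle front edge [[ 39.8  -9.7 -26.5]
 [ 39.8  10.1 -26.5]]
(177, 247, 43, 23)
```

View pics/s3.png

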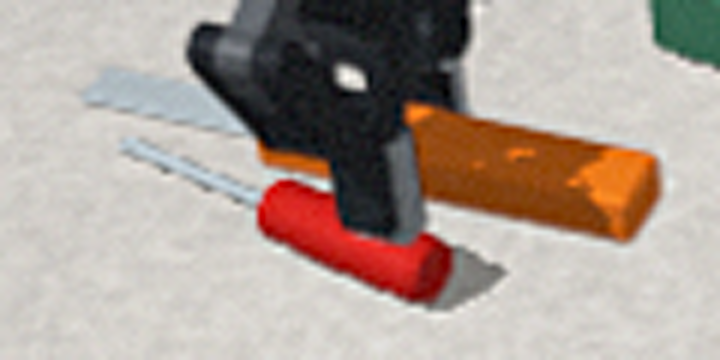

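```bash
python3 - <<'E'
from h import *; import pickle
st,s,sd=pickle.load(open('w3.pkl','rb'))
for a,b in (((283,58),(127,244)),((284,130),(139,247))):
    e1,d1=ray(s,a,st); e2,d2=ray(sd,b); d1=d1[0]/np.linalg.norm(d1);d2=d2[0]/np.linalg.norm(d2)
    t=np.linalg.lstsq(np.c_[d1,-d2],e2-e1,rcond=None)[0]; p,q=e1+t[0]*d1,e2+t[1]*d2
    print((p+q)/2,np.linalg.norm(p-q),'tool',((p+q)/2-st['eef_pos'])@rot(st['orientation']))
E
```

```text
[576.01424684 374.66726553 216.78761885] 3.987090126607065 tool [ 93.30639715   0.7071308  -13.86467205]
[550.64325548 366.67835833 217.98620649] 1.2876554295777054 tool [ 66.73774484  -0.3973142  -15.21869159]
```

>>> {"op": "jog_arm", "data": {
  "increments": [
    {"offset": [-0.04,-0.2,0.0],"spin": -4,"fingers": -1},
    {"offset": [-0.08,-0.418,0.0],"spin": -9.8,"fingers": -1},
    {"offset": [-0.08,-0.418,0.0],"spin": -9.8,"fingers": -1},
    {"offset": [-0.08,-0.418,0.0],"spin": -9.8,"fingers": -1},
    {"offset": [-0.08,-0.418,0.0],"spin": -9.8,"fingers": -1},
    {"offset": [-0.08,-0.418,0.0],"spin": -9.8,"fingers": -1},
    {"offset": [-0.08,-0.418,0.0],"spin": -9.8,"fingers": -1},
    {"offset": [-0.08,-0.418,0.0],"spin": -9.8,"fingers": -1},
    {"offset": [-0.08,-0.418,0.0],"spin": -9.8,"fingers": -1},
    {"offset": [-0.08,-0.418,0.0],"spin": -9.8,"fingers": -1}
  ]
}}

```text
t: 6.17
eef_pos: [406.1, -67.5, 196.2]
orientation: [-179.9, 0.2, 10.1]
force: [1.2, -0.0, 0.1]
gripper_width: 20.8
grip_force: 58.9
```

>>> {"op": "jog_arm", "data": {
  "increments": [
    {"offset": [0,0,0],"spin": 0,"fingers": -1},
    {"offset": [0,0,0],"spin": 0,"fingers": -1},
    {"offset": [0,0,0],"spin": 0,"fingers": -1}
  ]
}}

```text
t: 6.42
eef_pos: [407.4, -65.9, 197.0]
orientation: [-179.9, 0.2, 10.0]
force: [-0.5, 0.7, -1.6]
gripper_width: 21.2
grip_force: 59.0
```

>>> {"op": "jog_arm", "data": {
  "increments": [
    {"offset": [-0.0035,-0.009,-0.04],"spin": 0,"fingers": -1},
    {"offset": [-0.0035,-0.009,-0.08],"spin": 0,"fingers": -1},
    {"offset": [-0.0035,-0.009,-0.11],"spin": 0,"fingers": -1},
    {"offset": [-0.0035,-0.009,-0.127],"spin": 0,"fingers": -1},
    {"offset": [-0.0035,-0.009,-0.127],"spin": 0,"fingers": -1},
    {"offset": [-0.0035,-0.009,-0.127],"spin": 0,"fingers": -1},
    {"offset": [-0.0035,-0.009,-0.127],"spin": 0,"fingers": -1}
  ]
}}

```text
t: 7.0
eef_pos: [405.9, -74.6, 73.3]
orientation: [180.0, -0.1, 10.2]
force: [0.4, 0.2, 0.3]
gripper_width: 20.8
grip_force: 59.0
```

```bash
python3 - <<'E'
from h import *; from plant import snapshot, monitor; import pickle
st=monitor.observe(); s=snapshot('wrist'); sd=snapshot('side'); sc=snapshot('scene'); print(st['eef_pos'],st['orientation'],st['force'],st['gripper_width'])
pickle.dump((st,s,sd,sc),open('w4.pkl','wb'))
k=lambda i,x,y,w,h:cv2.resize(i[y:y+h,x:x+w],(400,300),interpolation=2)
# predicted tip if level
P=st['eef_pos']+rot(st['orientation'])@np.array([94.5,0,-18.7])
def proj(v,P):
    c=rot(v['attitude']).T@(P-v['eye']); f=210/np.tan(np.radians(v['fov_y']/2)); return c[:2]/c[2]*f+[v['cx'],v['cy']]
a,b=proj(sd,P),proj(sc,P); print(P,a,b)
cut=lambda v,a:k(v['pixels'],int(a[0])-60,int(a[1])-45,120,90); print(int(a[0])-60,int(a[1])-45,int(b[0])-60,int(b[1])-45)
cv2.imwrite('pics/w4.png',np.vstack([np.hstack([cut(sd,a),cut(sc,b)]),np.hstack([k(s['pixels'],180,0,200,150),k(s['pixels'],0,0,560,420)])]))
E
```

```text
[405.8824776  -74.56250102  73.25264102] [ 1.79963636e+02 -7.37728500e-02  1.01885135e+01] [0.41845663 0.19695744 0.29862112] 20.806487908901588
[498.86644106 -57.83923074  92.07429794] [312.57282805 205.72949674] [241.22345081 200.6556025 ]
252 160 181 155
```

View pics/w4.png

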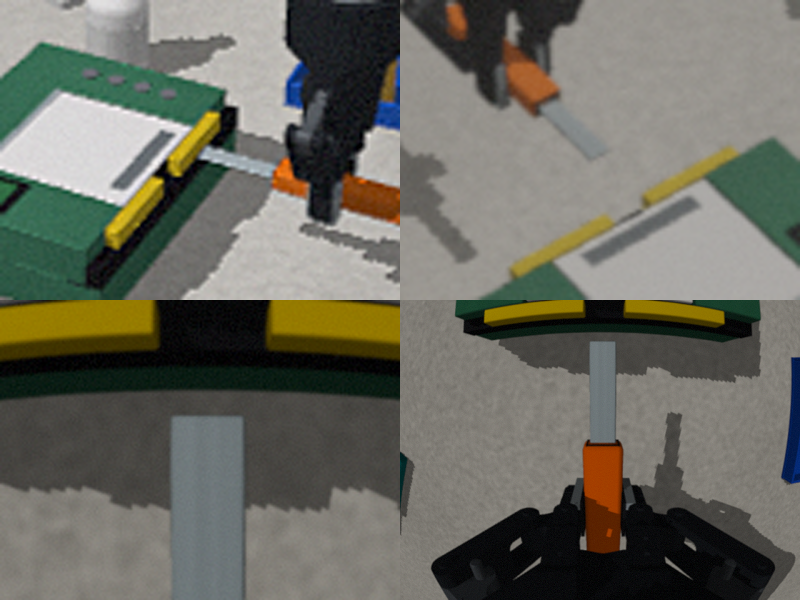

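The tip is 1 px from where a level tool predicts it: side (311,206), scene (240,201.5). In the wrist crop the blade centre (208) and notch centre (212) line up to about 1.5 mm. I'll feel down into the notch between lip and strip front.

>>> {"op": "jog_arm", "data": {
  "increments": [
    {"offset": [0.015,0.002,0],"spin": 0,"fingers": -1},
    {"offset": [0.029,0.004,0],"spin": 0,"fingers": -1},
    {"offset": [0.029,0.004,0],"spin": 0,"fingers": -1},
    {"offset": [0.029,0.004,-0.01],"spin": 0,"fingers": -1},
    {"offset": [0.029,0.004,-0.02],"spin": 0,"fingers": -1},
    {"offset": [0.029,0.004,-0.026],"spin": 0,"fingers": -1},
    {"offset": [0.029,0.004,-0.03],"spin": 0,"fingers": -1},
    {"offset": [0.029,0.004,-0.03],"spin": 0,"fingers": -1},
    {"offset": [0.029,0.004,-0.03],"spin": 0,"fingers": -1}
  ]
}}

```text
t: 7.9
eef_pos: [433.2, -71.2, 41.5]
orientation: [-180.0, 0.1, 10.0]
force: [0.2, 1.0, -0.2]
gripper_width: 21.3
grip_force: 59.0
```

```bash
cat > ob.py <<'E'
from plant import monitor; import numpy as np
np.set_printoptions(precision=2,suppress=True)
s=monitor.observe(); print(*[(k,s[k]) for k in('t','eef_pos','orientation','force','ft_torque','gripper_width')],sep='\n')
O=np.array([605.5,-43.5]);a=np.radians(10);q=s['eef_pos'][:2]-O;print('tip local',q@[np.cos(a),np.sin(a)]+94.5,q@[-np.sin(a),np.cos(a)],s['eef_pos'][2]+18)
E
python3 ob.py
```

```text
('t', 7.9)
('eef_pos', array([433.2 , -71.24,  41.51]))
('orientation', array([-179.96,    0.06,   10.04]))
('force', array([ 0.19,  0.97, -0.17]))
('ft_torque', array([-0.01, -0.01,  0.02]))
('gripper_width', 21.339943588678487)
tip local -80.00350375926914 2.599896995884078 59.5098001017761
```

>>> {"op": "jog_arm", "data": {
  "increments": [
    {"offset": [0,0,-0.001],"spin": 0,"fingers": -1},
    {"offset": [0,0,-0.0015],"spin": 0,"fingers": -1},
    {"offset": [0,0,-0.0015],"spin": 0,"fingers": -1}
  ]
}}

```text
t: 8.15
eef_pos: [434.0, -71.4, 40.9]
orientation: [180.0, -0.0, 10.1]
force: [-0.7, -0.1, -0.7]
gripper_width: 20.9
grip_force: 59.0
```

>>> {"op": "jog_arm", "data": {
  "increments": [
    {"offset": [0,0,-0.001],"spin": 0,"fingers": -1},
    {"offset": [0,0,-0.0015],"spin": 0,"fingers": -1},
    {"offset": [0,0,-0.0015],"spin": 0,"fingers": -1}
  ]
}}

```text
t: 8.4
eef_pos: [433.8, -71.3, 39.1]
orientation: [-180.0, 0.0, 10.1]
force: [-0.5, -0.3, -0.3]
gripper_width: 20.9
grip_force: 59.0
```

>>> {"op": "jog_arm", "data": {
  "increments": [
    {"offset": [0,0,-0.001],"spin": 0,"fingers": -1},
    {"offset": [0,0,-0.0015],"spin": 0,"fingers": -1},
    {"offset": [0,0,-0.0015],"spin": 0,"fingers": -1}
  ]
}}

```text
t: 8.65
eef_pos: [434.0, -71.4, 38.0]
orientation: [180.0, -0.0, 10.1]
force: [-2.7, 0.2, 3.0]
gripper_width: 21.2
grip_force: 59.5
```

>>> {"op": "jog_arm", "data": {
  "increments": [
    {"offset": [0,0,-0.001],"spin": 0,"fingers": -1},
    {"offset": [0,0,-0.001],"spin": 0,"fingers": -1},
    {"offset": [0,0,-0.001],"spin": 0,"fingers": -1}
  ]
}}

```text
t: 8.9
eef_pos: [434.2, -71.5, 37.3]
orientation: [180.0, -0.0, 10.1]
force: [-4.3, 0.4, 5.0]
gripper_width: 21.0
grip_force: 59.9
```

Sill felt at TCP z≈38.6, between the strip pieces, so mid-gap is z≈41.8. Next: raise and slide in under the lip.

>>> {"op": "jog_arm", "data": {
  "increments": [
    {"offset": [0,0,0.0045],"spin": 0,"fingers": -1},
    {"offset": [0,0,0.0045],"spin": 0,"fingers": -1},
    {"offset": [0.005,0.001,0.0045],"spin": 0,"fingers": -1},
    {"offset": [0.01,0.0018,0.0045],"spin": 0,"fingers": -1},
    {"offset": [0.015,0.0026,0.0045],"spin": 0,"fingers": -1},
    {"offset": [0.0205,0.0036,0.0045],"spin": 0,"fingers": -1},
    {"offset": [0.0205,0.0036,0.0045],"spin": 0,"fingers": -1},
    {"offset": [0.0205,0.0036,0.0045],"spin": 0,"fingers": -1}
  ]
}}

```text
t: 9.57
eef_pos: [454.6, -67.6, 41.0]
orientation: [-180.0, 0.0, 10.1]
force: [-0.6, 0.7, -0.9]
gripper_width: 21.2
grip_force: 59.1
```

```bash
python3 ob.py
```

```text
('t', 9.5667)
('eef_pos', array([454.62, -67.62,  40.99]))
('orientation', array([-179.99,    0.03,   10.08]))
('force', array([-0.61,  0.66, -0.85]))
('ft_torque', array([ 0.04, -0.01, -0.01]))
('gripper_width', 21.160217679902114)
tip local -58.27349440846905 2.441429991534315 58.98674392173507
```

>>> {"op": "jog_arm", "data": {
  "increments": [
    {"offset": [0,0,0.004],"spin": 0,"fingers": -1},
    {"offset": [0.0,0,0.008],"spin": 0,"fingers": -1},
    {"offset": [0.0005,0.0001,0.0125],"spin": 0,"fingers": -1},
    {"offset": [0.0014,0.0002,0.0207],"spin": 0,"fingers": -1},
    {"offset": [0.0032,0.0006,0.0288],"spin": 0,"fingers": -1},
    {"offset": [0.0056,0.001,0.0367],"spin": 0,"fingers": -1},
    {"offset": [0.0088,0.0015,0.0443],"spin": 0,"fingers": -1},
    {"offset": [0.0125,0.0022,0.0517],"spin": 0,"fingers": -1},
    {"offset": [0.0125,0.0022,0.0517],"spin": 0,"fingers": -1}
  ]
}}

```text
t: 10.32
eef_pos: [468.9, -65.8, 95.3]
orientation: [179.9, -0.2, 10.1]
force: [-2.3, -0.2, -0.8]
gripper_width: 21.3
grip_force: 59.1
```

```bash
python3 ob.py; python3 - <<'E'
from h import *; from plant import snapshot
a=snapshot('side')['pixels'];b=snapshot('scene')['pixels']
k=lambda i,x,y:cv2.resize(i[y:y+150,x:x+200],(400,300),interpolation=2)
cv2.imwrite('pics/l1.png',np.hstack([k(a,200,100),k(b,180,120)]))
E
```

```text
('t', 10.3167)
('eef_pos', array([468.86, -65.79,  95.34]))
('orientation', array([179.91,  -0.22,  10.08]))
('force', array([-2.35, -0.17, -0.76]))
('ft_torque', array([-0.01,  0.28,  0.05]))
('gripper_width', 21.27989512166154)
tip local -43.93430607425378 1.775394386305952 113.34173140396074
```

View pics/l1.png

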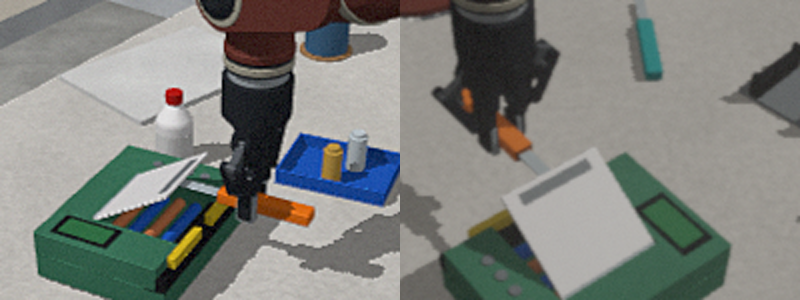

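The cover is at about 30°, resting on the blade tip, and the battery cells are visible. Continuing along the arc.

>>> {"op": "jog_arm", "data": {
  "increments": [
    {"offset": [0.0047,0.0008,0.007],"spin": 0,"fingers": -1},
    {"offset": [0.0094,0.0017,0.0136],"spin": 0,"fingers": -1},
    {"offset": [0.015,0.0027,0.0197],"spin": 0,"fingers": -1},
    {"offset": [0.021,0.0037,0.0253],"spin": 0,"fingers": -1},
    {"offset": [0.0275,0.0049,0.0304],"spin": 0,"fingers": -1},
    {"offset": [0.0343,0.0061,0.0348],"spin": 0,"fingers": -1},
    {"offset": [0.0415,0.0074,0.0386],"spin": 0,"fingers": -1},
    {"offset": [0.049,0.0087,0.0418],"spin": 0,"fingers": -1},
    {"offset": [0.057,0.01,0.0442],"spin": 0,"fingers": -1},
    {"offset": [0.065,0.0115,0.046],"spin": 0,"fingers": -1}
  ]
}}

```text
t: 11.25
eef_pos: [533.1, -53.9, 139.5]
orientation: [180.0, -0.1, 10.1]
force: [-3.1, -1.2, 0.2]
gripper_width: 20.9
grip_force: 59.3
```

>>> {"op": "jog_arm", "data": {
  "increments": [
    {"offset": [0.008,0.0014,0],"spin": 0,"fingers": -1},
    {"offset": [0.016,0.0028,0],"spin": 0,"fingers": -1},
    {"offset": [0.024,0.0042,0],"spin": 0,"fingers": -1},
    {"offset": [0.032,0.0056,0],"spin": 0,"fingers": -1},
    {"offset": [0.038,0.0067,0],"spin": 0,"fingers": -1},
    {"offset": [0.044,0.0078,0],"spin": 0,"fingers": -1},
    {"offset": [0.044,0.0078,0],"spin": 0,"fingers": -1}
  ]
}}

```text
t: 11.83
eef_pos: [576.8, -45.9, 138.3]
orientation: [-180.0, -0.0, 10.1]
force: [-0.1, 0.0, -0.9]
gripper_width: 21.0
grip_force: 59.2
```

```bash
python3 ob.py; python3 - <<'E'
from h import *; from plant import snapshot; import pickle
pickle.dump((snapshot('side'),snapshot('scene')),open('l2.pkl','wb'))
E
```

```text
('t', 11.8333)
('eef_pos', array([576.77, -45.9 , 138.35]))
('orientation', array([-179.97,   -0.03,   10.07]))
('force', array([-0.09,  0.04, -0.93]))
('ft_torque', array([-0.02, -0.01,  0.02]))
('gripper_width', 20.950713345957336)
tip local 65.79366831534523 2.6208760013762262 156.34928005322092
```

```bash
cat > cv.py <<'E'
from h import *
O=np.array([605.5,-43.5,0]);Rz=rot([0,0,10])
def proj(v,P):
    c=rot(v['attitude']).T@(P-v['eye']); f=210/np.tan(np.radians(v['fov_y']/2)); return c[:2]/c[2]*f+[v['cx'],v['cy']]
def check(v,out):
    im=v['pixels']; 
    for th in (80,95,105,111):
        t=np.radians(th)
        L=[proj(v,O+Rz@np.array([37-110*np.cos(t),y,67+110*np.sin(t)])).round(0).tolist() for y in(-55,55)]
        print(th,L)
    c=big(mask(im,(0,0,120),(180,40,255),(200,60,380,260)),3)
    for q in c: print('white',cv2.contourArea(q),cv2.boundingRect(q),cv2.boxPoints(cv2.minAreaRect(q)).round().tolist())
E
python3 - <<'E'
from cv import *; import pickle
a,b=pickle.load(open('l2.pkl','rb')); check(a,0);print();check(b,0)
E
```

```text
80 [[276.0, 151.0], [252.0, 171.0]]
95 [[265.0, 148.0], [241.0, 168.0]]
105 [[259.0, 147.0], [234.0, 167.0]]
111 [[255.0, 148.0], [230.0, 168.0]]
white 9648.0 (200, 60, 86, 200) [[200.0, 60.0], [285.0, 60.0], [285.0, 259.0], [200.0, 259.0]]
white 7212.5 (289, 70, 91, 135) [[289.0, 70.0], [379.0, 70.0], [379.0, 204.0], [289.0, 204.0]]
white 2702.0 (285, 208, 95, 52) [[285.0, 259.0], [285.0, 208.0], [379.0, 208.0], [379.0, 259.0]]

80 [[254.0, 223.0], [304.0, 195.0]]
95 [[264.0, 233.0], [315.0, 204.0]]
105 [[271.0, 242.0], [322.0, 212.0]]
111 [[276.0, 247.0], [326.0, 217.0]]
white 13824.5 (273, 60, 107, 200) [[273.0, 60.0], [379.0, 60.0], [379.0, 259.0], [273.0, 259.0]]
white 4768.0 (200, 93, 55, 154) [[200.0, 93.0], [254.0, 93.0], [254.0, 246.0], [200.0, 246.0]]
white 255.5 (204, 60, 16, 32) [[203.0, 60.0], [214.0, 58.0], [219.0, 91.0], [208.0, 93.0]]
```

>>> {"op": "jog_arm", "data": {
  "increments": [
    {"offset": [-0.03,-0.0053,0],"spin": 0,"fingers": -1},
    {"offset": [-0.06,-0.0106,0],"spin": 0,"fingers": -1},
    {"offset": [-0.09,-0.0159,0],"spin": 0,"fingers": -1},
    {"offset": [-0.128,-0.0226,0.02],"spin": 0,"fingers": -1},
    {"offset": [-0.128,-0.0226,0.06],"spin": 0,"fingers": -1},
    {"offset": [-0.128,-0.0226,0.06],"spin": 0,"fingers": -1}
  ]
}}

```text
t: 12.43
eef_pos: [448.3, -69.5, 203.8]
orientation: [179.8, -0.5, 10.0]
force: [1.4, 0.2, 1.3]
gripper_width: 21.1
grip_force: 59.2
```

>>> {"op": "jog_arm", "data": {
  "increments": [
    {"offset": [0.004,0.041,0],"spin": 0,"fingers": -1},
    {"offset": [0.038,0.411,0],"spin": 9.8,"fingers": -1},
    {"offset": [0.038,0.411,0],"spin": 9.8,"fingers": -1},
    {"offset": [0.038,0.411,0],"spin": 9.8,"fingers": -1},
    {"offset": [0.038,0.411,0],"spin": 9.8,"fingers": -1},
    {"offset": [0.038,0.411,0],"spin": 9.8,"fingers": -1},
    {"offset": [0.038,0.411,0],"spin": 9.8,"fingers": -1},
    {"offset": [0.038,0.411,0],"spin": 9.8,"fingers": -1},
    {"offset": [0.038,0.411,0],"spin": 9.8,"fingers": -1},
    {"offset": [0.038,0.411,0],"spin": 9.8,"fingers": -1}
  ]
}}

```text
t: 13.27
eef_pos: [486.1, 345.2, 199.8]
orientation: [-179.9, -0.2, 19.9]
force: [-0.1, -0.6, 0.5]
gripper_width: 21.0
grip_force: 59.2
```

>>> {"op": "jog_arm", "data": {
  "increments": [
    {"offset": [0,0.0,0],"spin": 0,"fingers": -1},
    {"offset": [0,0,0],"spin": 0,"fingers": -1},
    {"offset": [0,0,0],"spin": 0,"fingers": -1}
  ]
}}

```text
t: 13.52
eef_pos: [486.0, 342.3, 199.2]
orientation: [180.0, -0.1, 19.9]
force: [1.0, -0.2, -0.3]
gripper_width: 21.2
grip_force: 59.3
```

```bash
python3 - <<'E'
from h import *; from plant import snapshot, monitor; import pickle
np.set_printoptions(precision=1,suppress=True)
st=monitor.observe(); s=snapshot('wrist'); sd=snapshot('side'); sc=snapshot('scene'); print(st['eef_pos'],st['orientation'],st['force'],st['gripper_width'])
pickle.dump((st,s,sd,sc),open('w5.pkl','wb'))
im=s['pixels']; T=rot(st['orientation'])
# tip in grip now vs w3
old=pickle.load(open('w3.pkl','rb'))
for S,V in ((old[0],old[1]),(st,s)):
    c=big(mask(V['pixels'],(3,150,40),(19,255,255)))[0]; x=c[:,0]; top=x[x[:,1]==x[:,1].min()]; print('handle front row',x[:,1].min(),'cols',top[:,0].min(),top[:,0].max())
    g=cv2.cvtColor(V['pixels'],cv2.COLOR_BGR2GRAY).astype(int); col=g[40:80,283]; print('tip row',40+np.abs(np.diff(col)).argmax(), col[8:28])
E
```

```text
[486.  342.3 199.2] [180.   -0.1  19.9] [ 1.  -0.2 -0.3] 21.2238384765804
handle front row 198 cols 260 307
tip row 56 [125 131 129 127 127 128 124 125 120 110 108 111 112 115 115 116 114 114
 111 115]
handle front row 198 cols 260 262
tip row 56 [126 125 121 121 122 127 129 125 121 106 111 114 116 116 113 113 114 117
 115 114]
```

The grip is unchanged (handle front row 198, tip row 56, as before). Lowering to the pick-up pose.

>>> {"op": "jog_arm", "data": {
  "increments": [
    {"offset": [0.001,0.001,-0.04],"spin": 0,"fingers": -1},
    {"offset": [0.001,0.001,-0.08],"spin": 0,"fingers": -1},
    {"offset": [0.001,0.001,-0.12],"spin": 0,"fingers": -1},
    {"offset": [0.001,0.001,-0.145],"spin": 0,"fingers": -1},
    {"offset": [0.001,0.001,-0.16],"spin": 0,"fingers": -1},
    {"offset": [0.001,0.001,-0.168],"spin": 0,"fingers": -1},
    {"offset": [0.001,0.001,-0.172],"spin": 0,"fingers": -1},
    {"offset": [0.001,0.001,-0.174],"spin": 0,"fingers": -1},
    {"offset": [0.001,0.001,-0.174],"spin": 0,"fingers": -1},
    {"offset": [0.001,0.001,-0.174],"spin": 0,"fingers": -1}
  ]
}}

```text
t: 14.5
eef_pos: [488.1, 343.6, 26.6]
orientation: [-180.0, -0.2, 19.8]
force: [0.0, 0.9, -0.3]
gripper_width: 20.6
grip_force: 59.3
```

>>> {"op": "jog_arm", "data": {
  "increments": [
    {"offset": [0,0,-0.0015],"spin": 0,"fingers": -1},
    {"offset": [0,0,-0.003],"spin": 0,"fingers": -1},
    {"offset": [0,0,-0.0045],"spin": 0,"fingers": -1},
    {"offset": [0,0,-0.0045],"spin": 0,"fingers": -1},
    {"offset": [0,0,-0.0045],"spin": 0,"fingers": -1}
  ]
}}

```text
t: 14.92
eef_pos: [486.7, 343.1, 20.2]
orientation: [180.0, 0.0, 19.9]
force: [0.3, -0.4, -1.3]
gripper_width: 20.9
grip_force: 59.3
```

>>> {"op": "jog_arm", "data": {
  "increments": [
    {"offset": [0,0,-0.001],"spin": 0,"fingers": -1},
    {"offset": [0,0,-0.001],"spin": 0,"fingers": -1},
    {"offset": [0,0,-0.001],"spin": 0,"fingers": -1}
  ]
}}

```text
t: 15.17
eef_pos: [487.0, 343.3, 19.8]
orientation: [-180.0, -0.0, 19.9]
force: [-2.2, -0.6, 3.8]
gripper_width: 20.8
grip_force: 59.8
```

Contact at the original height. Release and rise.

>>> {"op": "jog_arm", "data": {
  "increments": [
    {"offset": [0,0,0],"spin": 0,"fingers": 0},
    {"offset": [0,0,0],"spin": 0,"fingers": 1},
    {"offset": [0,0,0],"spin": 0,"fingers": 1},
    {"offset": [0,0,0],"spin": 0,"fingers": 1},
    {"offset": [0,0,0],"spin": 0,"fingers": 1},
    {"offset": [0,0,0],"spin": 0,"fingers": 1},
    {"offset": [0,0,0],"spin": 0,"fingers": 1},
    {"offset": [0,0,0],"spin": 0,"fingers": 1},
    {"offset": [0,0,0],"spin": 0,"fingers": 1},
    {"offset": [0,0,0],"spin": 0,"fingers": 1}
  ]
}}

```text
t: 16.0
eef_pos: [486.9, 343.2, 19.3]
orientation: [-180.0, -0.0, 19.9]
force: [-1.3, -0.1, 0.2]
gripper_width: 85.9
grip_force: 0.0
```

>>> {"op": "jog_arm", "data": {
  "increments": [
    {"offset": [0,0,0.02],"spin": 0,"fingers": 1},
    {"offset": [0,0,0.05],"spin": 0,"fingers": 1},
    {"offset": [0,0,0.09],"spin": 0,"fingers": 1},
    {"offset": [0,0,0.13],"spin": 0,"fingers": 1},
    {"offset": [0,0,0.16],"spin": 0,"fingers": 1},
    {"offset": [0,0,0.16],"spin": 0,"fingers": 1},
    {"offset": [0,0,0.16],"spin": 0,"fingers": 1}
  ]
}}

```text
t: 16.58
eef_pos: [488.4, 344.0, 182.8]
orientation: [-179.9, -0.3, 19.9]
force: [-1.2, -0.1, -0.9]
gripper_width: 85.7
grip_force: 0.0
```

```bash
python3 m2.py; python3 - <<'E'
from h import *; from plant import snapshot
w=snapshot('wrist')['pixels'];a=snapshot('side')['pixels'];b=snapshot('scene')['pixels']
r=lambda i:cv2.resize(i,(400,300),interpolation=3)
k=lambda i,x,y:cv2.resize(i[y:y+150,x:x+200],(400,300),interpolation=2)
cv2.imwrite('pics/f.png',np.vstack([np.hstack([k(a,180,110),k(b,190,130)]),np.hstack([k(a,120,270),r(b)])]))
E
```

```text
[488.4 344.  182.8] [-179.9   -0.3   19.9]
(272, 156, 25, 114) ((284.0, 212.5), (113.0, 24.0), 90.0)
46 ((472.9332275390625, 338.5740966796875), (107.88343048095703, 22.264318466186523), 20.473676681518555)
38 ((470.5774841308594, 337.727294921875), (110.96382904052734, 22.900047302246094), 20.473676681518555)
```

View pics/f.png

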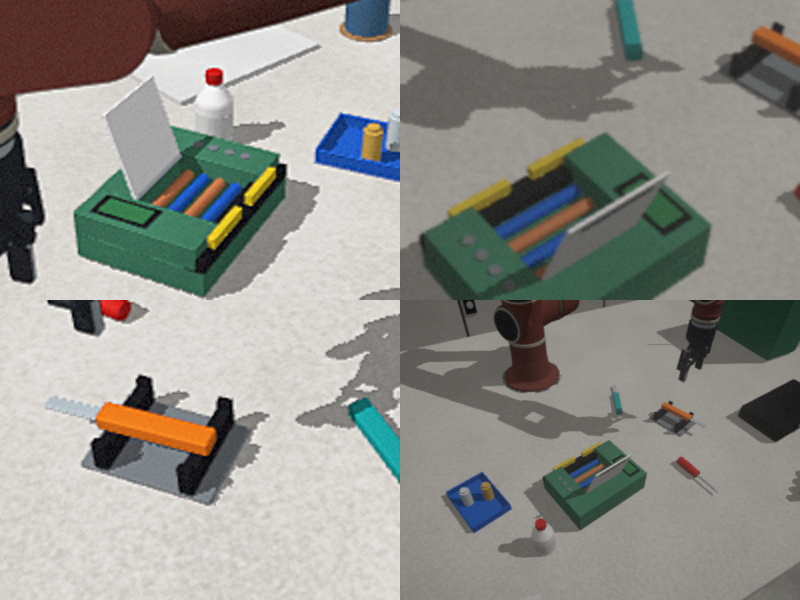

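The cover stands at about 108°: its lip is at scene (274,248)–(324,218), which matches the prediction for 105–111°. The pry lies flat across both bars at side (198,334), against (198,333) at the start. The sleeves, bottle and driver have not moved.

```bash
python3 -c "
from plant import workorder; print(workorder.sign_off())"
```

```text
the job is handed in; nothing more can be done
None
```

The cover was raised with the pry tool through the notch and now stands open at about 108°, past upright. The pry tool is back flat on its rest, the sleeves, bottle and screwdriver were not moved, and the job was handed in at about 17 s; no verdict came back.

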